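Check the coating of a letter rest with a spring-nosed gauge

ROBOT

A 6-joint arm with a two-finger parallel gripper is mounted at the origin on the work surface. World frame = base frame: x ahead of the robot, y to its left, z up, the work surface at z = 0. Lengths are in m, angles in rad, forces in N, time in s.
With the tool pointing down it reaches from about 0.275 to 0.85 m from the base axis. Payload 19 kg.
Tool frame: the origin (TCP) lies midway between the tips of the shut fingers; the grasp point (between the pads) lies 19 mm behind it; z points along the fingers, y is the line along which they close (so a half turn about z gives the same grasp; the last joint's range is limited). The gripper opens to 85 mm and grips with 20 to 120 N. Pads are 22 mm wide; open, the fingers measure 114 mm over their backs; the gripper's body (76 mm by 85 mm) begins 54 mm behind the grasp point. The pads swing forward as they close: fully open they stand 13 mm farther back than shut.
Start: joints at [0.998, 0.15, 1.437, -0, 1.554, -0.134], TCP at [0.244, 0.52, 0.231] pointing down, gripper open.
Joint ranges: [-2.8, 2.8], [-0.68, 2.1], [0.12, 2.68], [-1.39, 4.53], [0.16, 2.79], [-2.81, 2.81]. Speed limits (rad/s): [1.89, 1.89, 2.22, 3.01, 3.01, 3.01].

INTERFACE

Orientations are given as a unit quaternion [w, x, y, z].
In Python, from station import sensors, camera, calibration, env gives the robot as it stands.
- The arm moves only by the tool move_arm, never from a script. Its argument "increments" is a list that holds one entry, the list of rows, each a list of 7 numbers: the turn, a rotation vector about the tool's x, y, z in rad, then the shift along the tool's x, y, z in cm, then the closure, from 0 (fully open) to 1 (shut). In form: [[[ax, ay, az, tx, ty, tz, fingers], ...]]. A call has exactly 10 rows; each row is the pose to reach, as a shift and turn from the pose commanded when the call began, along the tool's axes at that moment; what a row does not reach only later rows make up. A row lasts 1/10 s, in which the tool goes at most 50 mm and 8.59 degrees, less where a joint would pass 70% of its speed; a pose out of reach is approached as far as the arm can. A call with a gripper value outside its range is refused whole. The fingers move at their own pace and stop on an object; "squeeze" is the grip in N (left out, the last holds). Time passes only in rows, so rows that repeat a pose let the fingers close, or fill a call up. It gives the time, the measured TCP pose, the force, the opening and the grip force at its end, in the units of the state.
- sensors.get_state(): the state, without advancing time (a new reading comes with each control period).
- camera(name): name is "side" or "top"; returns the picture (420x560x3 uint8, blue, green, red); there is no depth.
- calibration(name): a dict with "intrinsics" (3x3 intrinsics, pixels), "k1" (the pictures are not rectified: a ray, as slopes to the right and down, at radius r is drawn at 1 + k1 r^2 times it, then the intrinsics apply), "origin" and "attitude" of the camera in the world. Camera axes: x right, y up, looking along -z (the intrinsics and any distortion apply to the point x, -y, -z); pixel columns grow to the right and rows downward; lengths in m; the calibration is good to about 2 mm. A picture is of the moment at which its call begins. calibration takes no time and is no camera call.
- env.close_job(): hands the job in; it is judged then, once.
The state is a dict: "time_s": time; "joint_positions": joint angles; "qvel": joint speeds; "effort": joint torques, N m; "eef_pos": TCP position; "ee_rot": TCP orientation; "force": force on the tool from outside, world axes, zero at the start; "torque": the same for the moment, N m; "opening": opening from 0.0 (shut) to 1.0 (fully open); "gripper_force": force on a finger pad.
Only numpy, scipy, OpenCV 4.12 (cv2) and the standard library are available. Lean on these libraries where they do the work, as an engineer would, in place of code of your own. Each camera call takes 0.05 s, during which the arm holds its last target. There are 200 camera calls.

TASK

Lift the pen-shaped coating gauge out of its birch stand and zero it: with the gauge upright, press its spring nose gently onto the middle of the bare steel disc in the porcelain tray, about half of the nose's travel, for about a second. Then hold the nose inside the white ring on the sloping black letter rest, the gauge square to the sloping panel and the nose again pushed in about half way, and finish while still holding it there in the gripper. Push only gently, and leave the earbud case, the keys and the terracotta pot where they are.

Things in the scene. Friction and masses are not known exactly. Their poses are not given: they have to be found in the camera images.
- gauge: pen-shaped coating gauge, 125 mm long, 150 g, hanging nose down in the stand. Origin: end of the nose when not pushed in (13 mm above the table in the stand); z runs from nose to top. z 0-14 mm: spring nose, 8 mm diameter; 14-45: round barrel, 20 mm; 45-50: round flange, 36 mm, resting on the stand; 50-125: square grip 24 x 24 mm, flats facing x and y, dark display on the -x flat
- nose_tip (a point): the end face centre of the spring nose; it moves with the nose
- nose (a joint): how far the spring nose is pushed into the gauge, 0 (out) to 0.010 m (all the way in, then rigid). The push is 1.5 N at first touch and grows by 0.5 N per mm: 4 N half way, 6.5 N all in
- stand: fixed birch block 90 x 90 mm, 58 mm high, with an upright through hole of 26 mm diameter in its centre in which the gauge hangs. Origin: centre of its underside
- disc: loose bare steel disc, 50 mm diameter, 10 mm thick, 150 g, lying flat in the tray. Origin: centre of its underside; its top face is 10 mm above
- tray: fixed square white porcelain tray 130 x 130 mm, 16 mm high outside, floor 5 mm thick, walls 5 mm. Origin: centre of its underside
- panel: sloping top of the fixed matte black steel letter rest, 124 mm along the slope, 140 wide, low edge nearer the robot, 20 degrees from level; a 9 mm proud lip along the low edge, 66 mm from the ring's centre. Origin: centre of the flat white ring (22 mm inner, 27 outer diameter), in the panel's face, 45 mm above the table; z: the panel's outward normal, x: straight up the slope
- earbud_case: bystander: loose white hard-shell earbud case 46 x 60 mm, 24 mm high; origin at the centre of its underside
- keys: bystander: loose steel keyring (36 mm diameter) with a brass key reaching 67 mm from the ring's centre along x, 4 mm thick; origin under the ring's centre
- pot: bystander: loose small terracotta pot 56 mm diameter, 50 mm high; origin at the centre of its underside
There are look-alikes about, which are no part of the job. There is more than one size of the gauge; the job needs the largest.

How it is judged:
By the outcome, as a careful person would: the job done as asked, in the order asked, and still so for the second after the job is handed in, while the arm keeps its last pose, push and grip.
It also fails if it takes over 51 s, if anything falls off the work surface, if the arm or the gripper's body presses on something with over 40 N, if the wrist force passes 120 N, or if a joint passes its speed limit or range.

## Working session

There is one attempt and no reset: what is moved stays moved. The work goes in short steps, Python scripts to look and compute and a tool call to move; the robot and the scene stay as the last step left them, time stands still between calls to the robot, and variables do not carry over. Pictures are saved under pics/ and viewed, at most 10 in all, crops included, and the job is handed in when it is done.

Besides the shell and the picture viewer there is one more tool, called after "Request:" as name(argument=value, ...), one argument or row to a line, values as JSON. move_arm: Moves the arm, as the interface text tells. Its arguments: {"type":"object","properties":{"increments":{"type":"array","items":{"type":"array","items":{"type":"array","items":{"type":"number"}}}},"squeeze":{"type":"number"}},"required":["increments"]}

```bash
mkdir -p pics; ls; python3 - <<'E'
from station import sensors,camera,calibration
import cv2
for n in("side","top"):
    cv2.imwrite(f"pics/{n}0.png",camera(n)); print(n,calibration(n))
print(sensors.get_state())
E
```

```text
pics
side {'intrinsics': array([[418.05464203,   0.        , 275.34403646],
       [  0.        , 418.05464203, 213.05053579],
       [  0.        ,   0.        ,   1.        ]]), 'k1': 0.004396182406266487, 'origin': array([0.33054781, 0.4232617 , 0.6833848 ]), 'attitude': array([-0.2478998 , -0.08819374,  0.31865145,  0.91062001])}
top {'intrinsics': array([[450.9720206 ,   0.        , 282.95972559],
       [  0.        , 450.9720206 , 209.57232197],
       [  0.        ,   0.        ,   1.        ]]), 'k1': 0.01843086274414127, 'origin': array([ 0.49300715, -0.01417571,  0.96408524]), 'attitude': array([-0.69895711, -0.03045194,  0.02788537,  0.71397061])}
{'time_s': 0.1, 'joint_positions': array([ 9.97966923e-01,  1.50941160e-01,  1.43791136e+00, -1.60664101e-05,
        1.55380610e+00, -1.34012862e-01]), 'qvel': array([ 0.00020191,  0.00030783, -0.0018051 ,  0.00100426,  0.0002169 ,
       -0.00132137]), 'effort': array([ 4.61906777e-03, -7.14380193e+01, -5.71802115e+01, -2.08621150e-04,
        7.08430511e-03,  1.31223646e-04]), 'eef_pos': array([0.24421603, 0.52033322, 0.23076057]), 'ee_rot': array([-1.76934653e-04,  2.17651950e-01,  9.76026303e-01, -5.02820685e-04]), 'force': array([-0.58478119, -0.64055848, -0.28851151]), 'torque': array([ 0.0064254 , -0.00532911, -0.05401709]), 'gripper_force': 0.0, 'opening': 1.001358771049256}
```

View pics/side0.png

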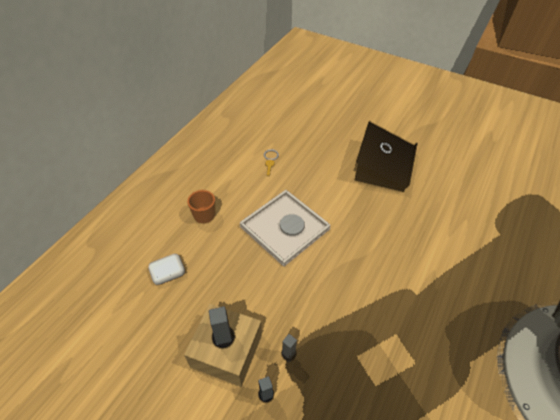

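View pics/top0.png

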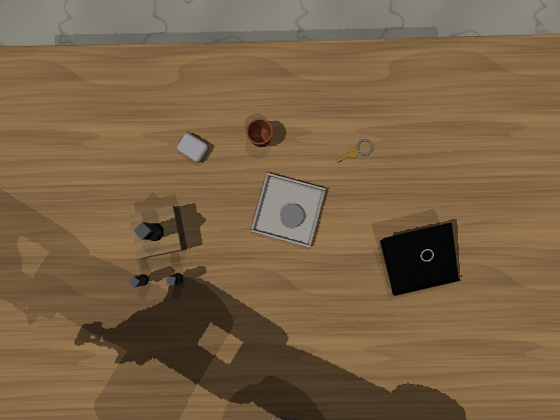

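The big gauge sits in the stand at side (221,325) / top (150,231). Two smaller look-alikes stand free at side (289,347) and (266,388), top (175,279) and (139,281). Tray and disc are at side (285,227)/(292,224), the ring at side (386,148) / top (427,255). I choose the one in the stand, and I'll check it in an enlarged crop.

```bash
cat > h.py <<'E'
import numpy as np,cv2
from scipy.spatial.transform import Rotation as R
from station import sensors,camera,calibration
C={n:calibration(n) for n in("side","top")}
def rot(q): return R.from_quat(np.roll(q,-1))
def proj(n,P):
    c=C[n];p=rot(c["attitude"]).inv().apply(np.atleast_2d(P)-c["origin"])
    s=np.c_[p[:,0],-p[:,1]]/-p[:,2:];s=s*(1+c["k1"]*(s**2).sum(1,keepdims=True))
    K=c["intrinsics"];return s@K[:2,:2].T+K[:2,2]
def ray(n,uv):
    c=C[n];K=c["intrinsics"];d=(np.array(uv,float)-K[:2,2])/K[0,0];s=d.copy()
    for _ in range(5): s=d/(1+c["k1"]*(s@s))
    return c["origin"],rot(c["attitude"]).apply([s[0],-s[1],-1])
def atz(n,uv,z):
    o,d=ray(n,uv);return o+d*(z-o[2])/d[2]
def crop(n,x,y,w,h,k,img=None):
    im=camera(n) if img is None else img
    return cv2.resize(im[y:y+h,x:x+w],None,fx=k,fy=k,interpolation=cv2.INTER_CUBIC)
E
python3 - <<'E'
from h import *
s=cv2.imread("pics/side0.png");t=cv2.imread("pics/top0.png")
a=crop("side",180,290,130,120,3,s)
b=crop("top",110,180,130,120,3,t)
c=crop("side",230,110,200,120,2,s)[:, :]
d=crop("top",250,170,220,120,2,t)
e=np.hstack([a,b]);f=np.hstack([crop("side",235,185,100,80,3.9,s),crop("top",240,165,100,80,3.9,t)])
cv2.imwrite("pics/c1.png",e)
g=np.hstack([crop("side",345,115,80,80,4.5,s),crop("top",372,213,96,90,4,t)])
cv2.imwrite("pics/c2.png",np.vstack([f[:240*0+312,:780], np.zeros((1,780,3),np.uint8)]))
E
```

```text
(no output)
```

View pics/c1.png

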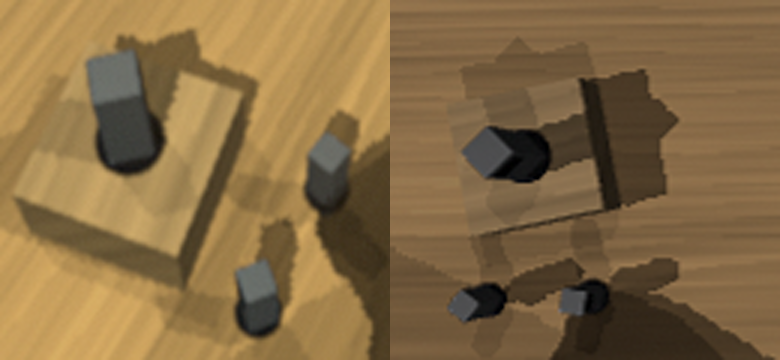

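View pics/c2.png

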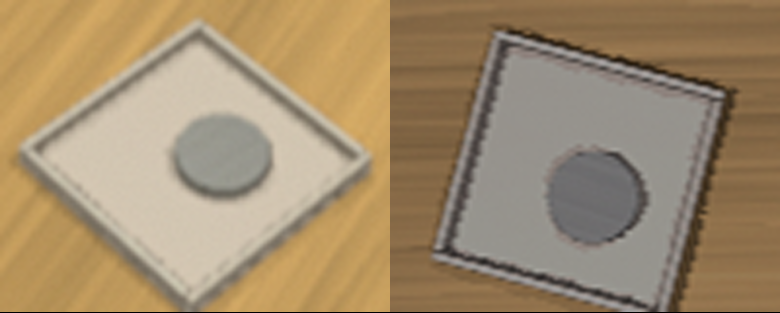

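The crop confirms it: the largest gauge, with its flange, is in the stand, and the other two are smaller. Its top-face corners are about (134,231), (143,222), (153,231), (145,240) in top and (209,310), (225,307), (227,322), (211,324) in side.

```bash
python3 - <<'E'
from h import *
s=cv2.imread("pics/side0.png");t=cv2.imread("pics/top0.png")
U=lambda p,k,o:(np.array(p,float)+.5)/k-.5+o
tc=U([[72,153],[100,127],[130,152],[105,180]],3,[110,180]); sc=U([[87,60],[136,52],[142,95],[92,103]],3,[180,290])
for n,c in(("top",tc),("side",sc)):
    P=np.array([atz(n,p,.138) for p in c]);print(n,P.mean(0).round(4),[np.linalg.norm(P[i]-P[i-1]).round(3) for i in range(4)],
     [np.degrees(np.arctan2(*(P[i]-P[i-1])[[1,0]])).round(1) for i in range(4)])
print("disc",atz("top",U([205,195],3.9,[240,165]),.015),atz("side",U([222,153],3.9,[235,185]),.015))
for n,im,(x,y,w,h) in(("top",t,(410,240,34,32)),("side",s,(374,138,26,20))):
    m=im[y:y+h,x:x+w].min(2)>90; cnt,_=cv2.findContours(m.astype(np.uint8),0,1); c=max(cnt,key=len)
    e=cv2.fitEllipse(c);uv=np.array(e[0])+[x,y];print(n,"ring",uv,e[1],atz(n,uv,.045))
g=np.hstack([crop("side",345,115,80,80,4.5,s),crop("top",372,213,96,90,4,t)])
cv2.imwrite("pics/c3.png",g)
# tray centre
E
```

```text
top [0.5281 0.244  0.138 ] [np.float64(0.026), np.float64(0.023), np.float64(0.024), np.float64(0.023)] [np.float64(50.1), np.float64(-47.5), np.float64(-130.5), np.float64(137.8)]
side [0.5294 0.247  0.138 ] [np.float64(0.022), np.float64(0.023), np.float64(0.022), np.float64(0.023)] [np.float64(-47.8), np.float64(-139.4), np.float64(132.0), np.float64(40.2)]
disc [ 0.56042398 -0.03080329  0.015     ] [ 0.56098707 -0.02830748  0.015     ]
top ring [427.08926582 254.86056328] (10.23603630065918, 12.40305233001709) [ 0.47098954 -0.30094387  0.045     ]
side ring [385.56866646 147.39510918] (7.404609203338623, 10.754076957702637) [ 0.47388797 -0.30110297  0.045     ]
```

View pics/c3.png

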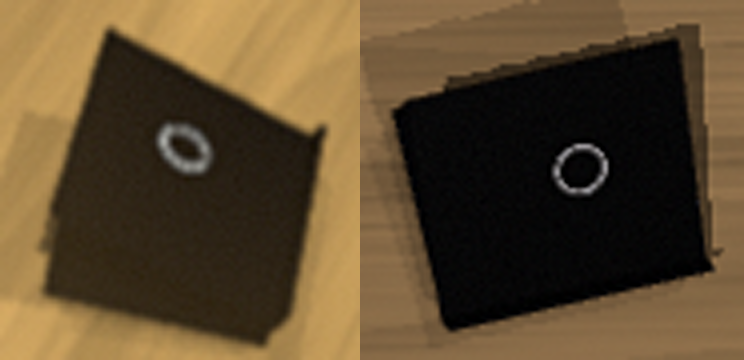

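```bash
python3 - <<'E'
from h import *
from scipy.optimize import least_squares
U=lambda p,k,o:(np.array(p,float)+.5)/k-.5+o
t=U([[38,106],[318,40]],4,[372,213]); s=U([[110,30],[316,138]],4.5,[345,115])
for n,c in(("top",t),("side",s)):
    P=[atz(n,p,.0648) for p in c];d=P[1]-P[0];print(n,np.array(P).round(4),np.linalg.norm(d[:2]),np.degrees(np.arctan2(d[0],-d[1])))
# low edge
for n,c in(("top",U([[88,330],[348,268]],4,[372,213])),("side",U([[45,292],[268,344]],4.5,[345,115]))):
    P=[atz(n,p,.025) for p in c];d=P[1]-P[0];print(n,np.array(P).round(4),np.linalg.norm(d[:2]),np.degrees(np.arctan2(d[0],-d[1])))
# ring triangulation check
def tri(a,b):
    A=[];B=[]
    for n,uv in(("top",a),("side",b)):
        o,d=ray(n,uv);d/=np.linalg.norm(d);M=np.eye(3)-np.outer(d,d);A.append(M);B.append(M@o)
    return np.linalg.solve(sum(A),sum(B))
print(tri([427.1,254.9],[385.6,147.4]),tri(U([205,195],3.9,[240,165]),U([222,153],3.9,[235,185])))
q=sensors.get_state();print(rot(q["ee_rot"]).as_matrix().round(3))
E
```

```text
top [[ 0.5044 -0.2054  0.0648]
 [ 0.5342 -0.3453  0.0648]] 0.143093132014292 12.050877377997047
side [[ 0.5342 -0.3423  0.0648]
 [ 0.4172 -0.317   0.0648]] 0.11970354398802505 -102.20003263861238
top [[ 0.3898 -0.2348  0.025 ]
 [ 0.4187 -0.3691  0.025 ]] 0.13732498979070712 12.161530222122424
side [[ 0.4988 -0.1948  0.025 ]
 [ 0.3956 -0.2167  0.025 ]] 0.10551250117774398 -77.98179848352193
[ 0.47224295 -0.30008046  0.04641687] [ 0.5613188  -0.03057331  0.01202167]
[[-0.905  0.425 -0.001]
 [ 0.425  0.905 -0.001]
 [ 0.    -0.001 -1.   ]]
```

```bash
cat >> h.py <<'E'
def pose(yaw_y,ztool=(0,0,-1)):
    "tool rotation: z along ztool, y at world azimuth yaw_y deg (projected)"
    z=np.array(ztool,float);z/=np.linalg.norm(z);a=np.radians(yaw_y);y=np.array([np.cos(a),np.sin(a),0]);y-=z*(y@z);y/=np.linalg.norm(y)
    return np.c_[np.cross(y,z),y,z]
def inc(Rt,pt,st=None):
    st=st or sensors.get_state();R0=rot(st["ee_rot"]).as_matrix()
    return R.from_matrix(R0.T@Rt).as_rotvec().round(4),(R0.T@(np.array(pt)-st["eef_pos"])*100).round(2)
E
python3 - <<'E'
from h import *
print(inc(pose(43.5),[.5287,.2458,.20]))
E
```

```text
(array([-1.100e-03,  1.000e-04,  3.728e-01]), array([-37.42, -12.76,   3.08]))
```

Request:
move_arm(
  increments=[
    [[0,0,0.04,-3.7,-1.3,0.3,0],[0,0,0.08,-7.5,-2.55,0.6,0],[0,0,0.12,-11.2,-3.8,0.9,0],[0,0,0.16,-15,-5.1,1.2,0],[0,0,0.2,-18.7,-6.4,1.5,0],[0,0,0.24,-22.4,-7.65,1.8,0],[-0.001,0,0.28,-26.2,-8.9,2.1,0],[-0.001,0,0.32,-30.5,-10.4,2.5,0],[-0.001,0,0.35,-34.5,-11.75,2.85,0],[-0.001,0,0.373,-37.4,-12.76,3.08,0]],
  ],
  squeeze=70,
)

```text
time_s: 1.1
eef_pos: [0.53, 0.244, 0.1998]
ee_rot: [-0.0, 0.396, 0.918, 0.0]
force: [-0.3, 0.6, 0.1]
opening: 1.001
gripper_force: 0.0
```

```bash
python3 - <<'E'
from h import *
print(inc(pose(43.5),[.5287,.2458,.084]))
st=sensors.get_state();print(st["eef_pos"],st["qvel"].round(3),st["joint_positions"].round(2))
im=camera("side");cv2.imwrite("pics/s1.png",crop("side",150,230,180,150,4,im))
E
```

```text
(array([ 0.0001, -0.0002, -0.0026]), array([ 0.22,  0.03, 11.58]))
[0.53001177 0.24400402 0.199794  ] [-0.456  0.218 -0.208  0.006 -0.006 -0.234] [ 0.3   0.18  1.47  0.    1.49 -0.46]
```

View pics/s1.png

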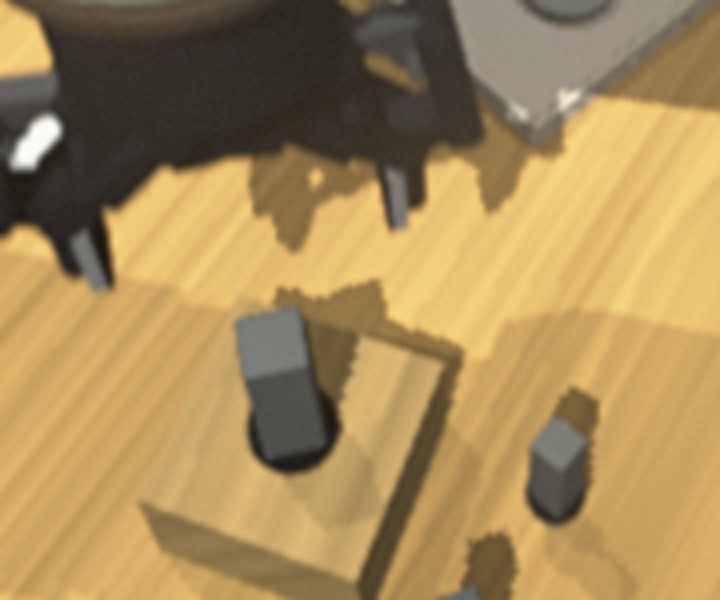

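The gripper straddles the gauge, whose top face is near crop (272,340), and the finger line is parallel to its flats. Descending.

Request:
move_arm(
  increments=[
    [[0,0,0,0.1,0,1,0],[0,0,0,0.2,0,2.5,0],[0,0,0,0.2,0,4.5,0],[0,0,0,0.2,0,6.5,0],[0,0,0,0.2,0,8.5,0],[0,0,0,0.2,0,10.2,0],[0,0,0,0.2,0,11.2,0],[0,0,0,0.2,0,11.6,0],[0,0,0,0.2,0,11.6,0],[0,0,0,0.2,0,11.6,0]],
  ],
)

```text
time_s: 2.15
eef_pos: [0.5275, 0.2479, 0.0851]
ee_rot: [0.0, 0.395, 0.919, 0.001]
force: [-0.3, 1.0, 0.2]
opening: 1.0
gripper_force: 0.0
```

```bash
python3 - <<'E'
from h import *
st=sensors.get_state();print(st["eef_pos"],st["force"],inc(pose(43.5),[.5287,.2458,.084]))
im=camera("side");cv2.imwrite("pics/s2.png",crop("side",150,230,180,150,4,im))
print((proj("side",[st["eef_pos"],[.5287,.2458,.138]])-[150,230])*4)
E
```

```text
[0.52750694 0.2478768  0.08513795] [-0.28305169  0.95348471  0.24626228] (array([0.0017, 0.0003, 0.0001]), array([-0.23, -0.06,  0.11]))
[[289.49993348 407.24591676]
 [274.76543184 339.79065054]]
```

View pics/s2.png

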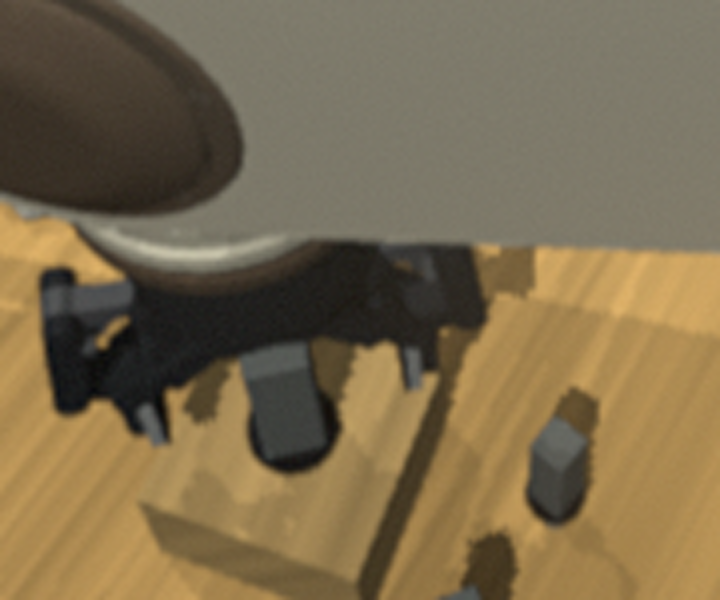

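The fingers stand on either side of the square grip, at crop (150,420) and (412,370). I'll correct the 2 mm and close.

Request:
move_arm(
  increments=[
    [[0,0,0,-0.2,0,0.1,0],[0,0,0,-0.2,0,0.1,0.3],[0,0,0,-0.2,0,0.1,1],[0,0,0,-0.2,0,0.1,1],[0,0,0,-0.2,0,0.1,1],[0,0,0,-0.2,0,0.1,1],[0,0,0,-0.2,0,0.1,1],[0,0,0,-0.2,0,0.1,1],[0,0,0,-0.2,0,0.1,1],[0,0,0,-0.2,0,0.1,1]],
  ],
  squeeze=70,
)

```text
time_s: 3.2
eef_pos: [0.5287, 0.2462, 0.0836]
ee_rot: [0.0, 0.395, 0.919, 0.0]
force: [-0.7, -0.6, 4.3]
opening: 0.271
gripper_force: 68.6
```

```bash
python3 - <<'E'
from h import *
st=sensors.get_state();print(st["eef_pos"],st["force"],st["torque"],st["opening"],st["gripper_force"],st["qvel"].round(3),inc(pose(43.5),[.5287,.2458,.18]))
E
```

```text
[0.5287142  0.24616902 0.08358334] [-0.66328983 -0.62248427  4.32293834] [-0.21526534  0.26705746  0.06777935] 0.2712529719568041 68.6103880405426 [ 0.001  0.    -0.001  0.002 -0.    -0.   ] (array([ 0.0009, -0.0001, -0.0002]), array([-0.02, -0.02, -9.64]))
```

Request:
move_arm(
  increments=[
    [[0,0,0,0,0,-0.5,1],[0,0,0,0,0,-1.5,1],[0,0,0,0,0,-3,1],[0,0,0,0,0,-5,1],[0,0,0,0,0,-7,1],[0,0,0,0,0,-8.5,1],[0,0,0,0,0,-9.6,1],[0,0,0,0,0,-10,1],[0,0,0,0,0,-10,1],[0,0,0,0,0,-10,1]],
  ],
)

```text
time_s: 4.2
eef_pos: [0.5284, 0.246, 0.1827]
ee_rot: [-0.0, 0.395, 0.919, 0.0]
force: [-0.9, -0.3, -2.2]
opening: 0.274
gripper_force: 68.6
```

```bash
python3 - <<'E'
from h import *
st=sensors.get_state();print(st["eef_pos"],st["force"],st["torque"],st["opening"],st["gripper_force"],inc(pose(43.5),[.561,-.0297,.12]))
p=st["eef_pos"];q=np.array([p+[0,0,-.0706],p+[0,0,-.0566],p+[0,0,-.0256]])
a=[]
for n in("side","top"):
    im=camera(n);u=proj(n,q);x,y=(u[0]-[50,50]).astype(int);x=max(x,0);a.append(crop(n,x,y,100,100,4,im));print((u-[x,y])*4)
cv2.imwrite("pics/l.png",np.hstack(a))
E
```

```text
[0.52839667 0.24600416 0.18268086] [-0.85104254 -0.27143543 -2.15430139] [ 0.02622989 -0.04400684 -0.04403431] 0.27378626891534025 68.60071063041687 (array([-0.0002, -0.0006, -0.0003]), array([-22.25, -16.61,   6.26]))
[[202.89673008 203.76106714]
 [198.77098485 187.23161076]
 [189.07106079 148.37438275]]
[[203.18177904 200.09354786]
 [193.95521419 199.04072016]
 [172.38468454 196.57989697]]
```

View pics/l.png

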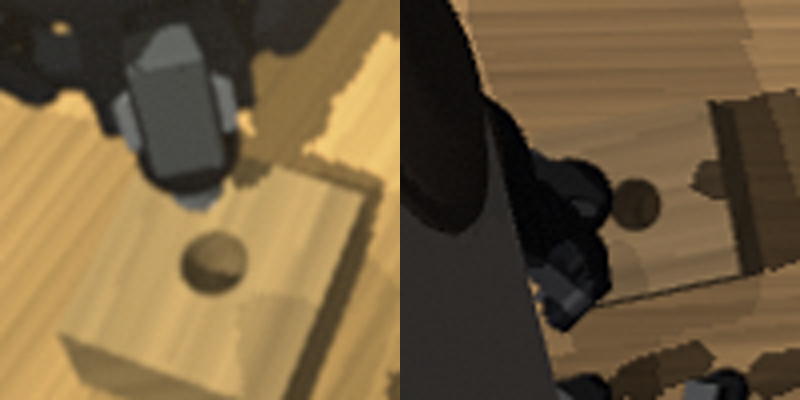

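The gauge is out of the stand and hangs square. Its nose is at side crop (200,205), against a predicted (203,204). Moving over the disc.

Request:
move_arm(
  increments=[
    [[0,0,0,-1.5,-1.1,0,1],[0,0,0,-4,-3,0,1],[0,0,0,-7,-5.2,0,1],[0,0,0,-10,-7.5,0,1],[0,0,0,-13,-9.7,0,1],[0,0,0,-16,-12,0.5,1],[0,0,0,-19,-14.2,2,1],[0,0,0,-21.2,-15.8,3.5,1],[0,0,0,-22.25,-16.6,5,1],[0,0,0,-22.25,-16.6,6,1]],
  ],
)

```text
time_s: 5.3
eef_pos: [0.561, -0.0307, 0.1215]
ee_rot: [-0.001, 0.396, 0.918, 0.0]
force: [0.7, 0.1, -1.6]
opening: 0.27
gripper_force: 68.7
```

Request:
move_arm(
  increments=[
    [[0,0,0,0,0,0.5,1],[0,0,0,0,0,0.8,1],[0,0,0,0,0,1,1],[0,0,0,0,0,1,1],[0,0,0,0,0,1,1],[0,0,0,0,0,1,1],[0,0,0,0,0,1,1],[0,0,0,0,0,1,1],[0,0,0,0,0,1,1],[0,0,0,0,0,1,1]],
  ],
)

```text
time_s: 6.3
eef_pos: [0.5614, -0.0295, 0.1133]
ee_rot: [0.0, 0.395, 0.919, 0.0]
force: [0.1, 0.7, -1.9]
opening: 0.271
gripper_force: 68.7
```

```bash
python3 - <<'E'
from h import *
st=sensors.get_state();print(st["eef_pos"],st["force"],st["torque"],st["opening"],st["qvel"].round(3),inc(pose(43.5),[.561,-.0297,.0866]))
p=st["eef_pos"];q=np.array([p+[0,0,-.0706],[.561,-.0297,.015]])
a=[]
for n in("side","top"):
    im=camera(n);u=proj(n,q);x,y=(u[0]-[40,40]).astype(int);a.append(crop(n,x,y,80,80,5,im));print((u-[x,y])*5)
cv2.imwrite("pics/d.png",np.hstack(a))
E
```

```text
[ 0.56139885 -0.02953432  0.11331137] [ 0.0920454   0.65451382 -1.91543244] [0.02619655 0.07460775 0.01752616] 0.27128817124708776 [-0.001 -0.001 -0.001 -0.001  0.001  0.001] (array([ 0.0009, -0.0001, -0.0003]), array([ 0.02, -0.04,  2.67]))
[[200.3242947  203.90392427]
 [199.41795397 246.89462805]]
[[203.88603049 201.01721498]
 [203.31605909 206.83529343]]
```

View pics/d.png

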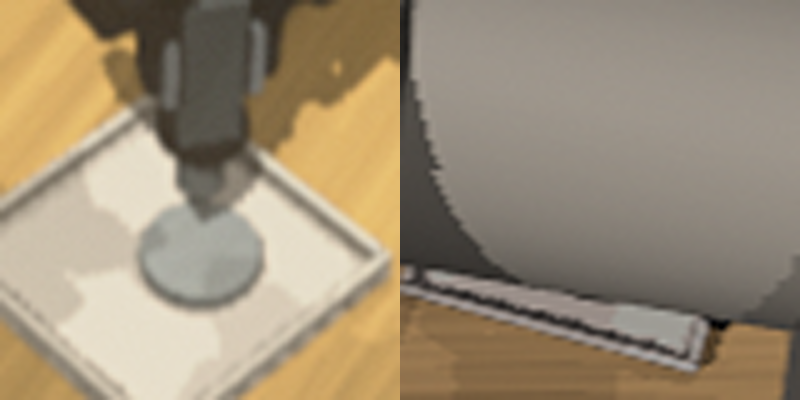

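The nose is right above the disc centre: tip at crop (203,213), disc centre at (201,250). Now a slow press.

Request:
move_arm(
  increments=[
    [[0,0,0,0,0,0.6,1],[0,0,0,0,0,1.4,1],[0,0,0,0,0,2,1],[0,0,0,0,0,2.4,1],[0,0,0,0,0,2.6,1],[0,0,0,0,0,2.8,1],[0,0,0,0,0,3,1],[0,0,0,0,0,3.1,1],[0,0,0,0,0,3.1,1],[0,0,0,0,0,3.1,1]],
  ],
)

```text
time_s: 7.4
eef_pos: [0.5615, -0.0295, 0.0825]
ee_rot: [0.0, 0.395, 0.919, 0.0]
force: [-1.4, -0.9, 1.7]
opening: 0.271
gripper_force: 69.2
```

```bash
python3 - <<'E'
from h import *
import time
st=sensors.get_state();print(st["eef_pos"],st["force"],st["torque"],st["opening"],inc(pose(43.5),[.561,-.0297,.0806]))
camera("side");print(sensors.get_state()["force"]);camera("side");print(sensors.get_state()["force"])
E
```

```text
[ 0.56145059 -0.02950776  0.08248767] [-1.36885149 -0.94987855  1.73825358] [-0.03779708  0.309144    0.02355688] 0.2709300030924776 (array([ 0.001 ,  0.    , -0.0002]), array([ 0.02, -0.05,  0.19]))
[-1.73084165 -0.61668835  1.49323519]
[-1.47675776 -0.36747082  1.81670776]
```

Request:
move_arm(
  increments=[
    [[0,0,0,0,0,0.1,1],[0,0,0,0,0,0.1,1],[0,0,0,0,0,0.1,1],[0,0,0,0,0,0.1,1],[0,0,0,0,0,0.1,1],[0,0,0,0,0,0.1,1],[0,0,0,0,0,0.1,1],[0,0,0,0,0,0.1,1],[0,0,0,0,0,0.1,1],[0,0,0,0,0,0.1,1]],
  ],
)

```text
time_s: 8.5
eef_pos: [0.5615, -0.0295, 0.0813]
ee_rot: [0.0, 0.395, 0.919, 0.0]
force: [-0.5, 0.2, 2.6]
opening: 0.274
gripper_force: 69.4
```

```bash
python3 - <<'E'
from h import *
f=[]
for i in range(4):
    camera("side");st=sensors.get_state();f.append(st["force"])
print(np.mean(f,0),st["eef_pos"],st["opening"],st["time_s"])
# panel target
a=np.radians(12.1);u=np.array([np.cos(a),np.sin(a),0]);n=np.array([0,0,np.cos(np.radians(20))])-u*np.sin(np.radians(20))
ring=np.array([.4725,-.3005,.045])
R0=rot(st["ee_rot"]).as_matrix();z=-n;ax=np.cross(R0[:,2],z);Rt=R.from_rotvec(ax/np.linalg.norm(ax)*np.arccos(R0[:,2]@z)).as_matrix()@R0
for h in(.05,.01): 
    p=ring+n*(.0706+h);print(h,p,inc(Rt,p,st))
np.save("Rt.npy",Rt)
up=dict(st);print(inc(R0,st["eef_pos"]+[0,0,.08]))
E
```

```text
[-0.31760795  0.53431892  1.74008431] [ 0.56144214 -0.02949334  0.08131758] 0.27206458078131646 8.7
0.05 [ 0.43216876 -0.30914627  0.15832693] (array([-0.297 , -0.1819,  0.    ]), array([-11.39, -28.62,  -7.73]))
0.01 [ 0.44554562 -0.30627852  0.12073923] (array([-0.297 , -0.1819,  0.    ]), array([-12.11, -27.45,  -3.97]))
(array([0., 0., 0.]), array([ 0.  ,  0.01, -8.  ]))
```

Pressed about 4–5 mm (ΔF ≈ 4 N) and held over a second. Now up and over towards the panel.

Request:
move_arm(
  increments=[
    [[0,0,0,0,0,-0.6,1],[0,0,0,0,0,-2,1],[0,0,0,0,0,-4,1],[0,0,0,0,0,-6.5,1],[0,0,0,-0.4,-1,-8.5,1],[0,0,0,-1.2,-3,-9.5,1],[0,0,0,-2.4,-6,-10,1],[0,0,0,-3.6,-9,-10,1],[0,0,0,-4.8,-12,-10,1],[0,0,0,-5.6,-14,-10,1]],
  ],
)

```text
time_s: 9.7
eef_pos: [0.4974, -0.1681, 0.1823]
ee_rot: [0.0, 0.395, 0.919, 0.0]
force: [-0.3, 0.1, -2.5]
opening: 0.268
gripper_force: 69.0
```

Request:
move_arm(
  increments=[
    [[0,0,0,-0.6,-1.4,0,1],[-0.04,-0.024,0,-1.4,-3.5,0,1],[-0.08,-0.049,0,-2.3,-6,0,1],[-0.12,-0.073,0,-3.3,-8.5,0,1],[-0.16,-0.098,0,-4.3,-11,0.3,1],[-0.2,-0.122,0,-5,-13,0.8,1],[-0.24,-0.147,0,-5.6,-14.2,1.5,1],[-0.28,-0.171,0,-5.8,-14.6,2,1],[-0.297,-0.182,0,-5.8,-14.6,2.2,1],[-0.297,-0.182,0,-5.8,-14.6,2.2,1]],
  ],
)

```text
time_s: 10.7
eef_pos: [0.432, -0.3089, 0.1591]
ee_rot: [0.141, 0.389, 0.905, 0.101]
force: [-0.2, -0.3, -1.9]
opening: 0.274
gripper_force: 69.0
```

Request:
move_arm(
  increments=[
    [[0,0,0,0,0,0,1],[0,0,0,0,0,0,1],[0,0,0,0,0,0,1],[0,0,0,0,0,0,1],[0,0,0,0,0,0,1],[0,0,0,0,0,0,1],[0,0,0,0,0,0,1],[0,0,0,0,0,0,1],[0,0,0,0,0,0,1],[0,0,0,0,0,0,1]],
  ],
)

```text
time_s: 11.7
eef_pos: [0.4323, -0.3091, 0.159]
ee_rot: [0.142, 0.389, 0.905, 0.1]
force: [0.6, -0.0, -2.1]
opening: 0.274
gripper_force: 69.0
```

```bash
python3 - <<'E'
from h import *
st=sensors.get_state();Rt=np.load("Rt.npy");ring=np.array([.4725,-.3005,.045]);n=-Rt[:,2]
print(n,st["eef_pos"],st["force"],st["qvel"].round(3),st["opening"])
for h in(.05,.02): print(inc(Rt,ring+n*(.0706+h)))
z=rot(st["ee_rot"]).as_matrix()[:,2]
q=np.array([st["eef_pos"]+z*.0706,ring]);a=[]
for m in("side","top"):
    im=camera(m);u=proj(m,q);x,y=(u[1]-[40,40]).astype(int);a.append(crop(m,x,y,80,80,5,im));print((u-[x,y])*5)
cv2.imwrite("pics/p.png",np.hstack(a))
E
```

```text
[-0.33442156 -0.07169377  0.93969262] [ 0.43226686 -0.30910242  0.15901746] [ 0.5898317  -0.00755108 -2.13157826] [-0.002  0.     0.     0.002  0.003  0.001] 0.2735064918864187
(array([-0.0002,  0.    , -0.    ]), array([ 0.02, -0.03,  0.06]))
(array([-0.0002,  0.    , -0.    ]), array([ 0.02, -0.03,  3.06]))
[[263.12914336 128.96042585]
 [200.29202467 203.84732315]]
[[254.74135543 246.09794779]
 [204.16163028 200.56965853]]
```

View pics/p.png

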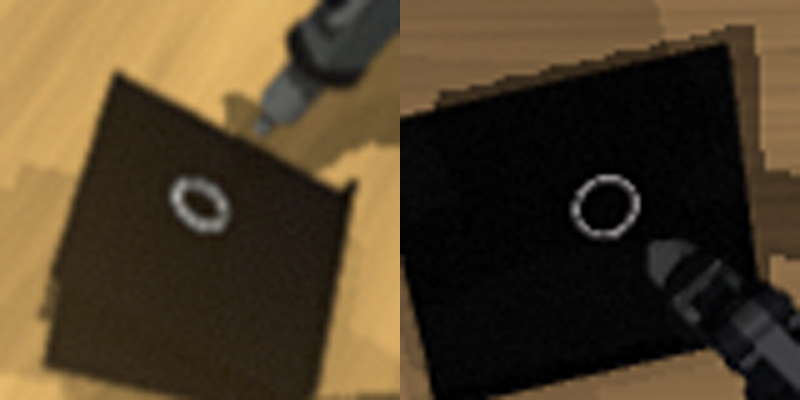

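The nose tip is at side crop (263,131), against a predicted (263,129), and the ring lies at (200,206) as predicted. Approaching along the normal.

Request:
move_arm(
  increments=[
    [[0,0,0,0,0,0.6,1],[0,0,0,0,0,1.6,1],[0,0,0,0,0,2.6,1],[0,0,0,0,0,3.6,1],[0,0,0,0,0,4.2,1],[0,0,0,0,0,4.6,1],[0,0,0,0,0,4.9,1],[0,0,0,0,0,5.1,1],[0,0,0,0,0,5.3,1],[0,0,0,0,0,5.3,1]],
  ],
)

```text
time_s: 12.8
eef_pos: [0.4501, -0.3053, 0.1093]
ee_rot: [0.142, 0.389, 0.905, 0.1]
force: [-0.9, -1.1, 1.2]
opening: 0.277
gripper_force: 69.2
```

```bash
cat > chk.py <<'E'
from h import *
Rt=np.load("Rt.npy");ring=np.array([.4725,-.3005,.045]);n=-Rt[:,2];f=[]
for i in range(6): im=camera("side");st=sensors.get_state();f.append(st["force"])
F=np.mean(f,0);print("F",F.round(2),"press",(F-[.2,0,-2.1])@n,st["opening"],st["time_s"],inc(Rt,ring+n*(.0706-.005)))
z=rot(st["ee_rot"]).as_matrix()[:,2];d=st["eef_pos"]-ring;print("normal dist",d@n,"lateral",d-n*(d@n),"tilt deg",np.degrees(np.arccos(-z@n)))
u=proj("side",ring)[0];x,y=(u-[40,40]).astype(int);a=[crop("side",x,y,80,80,5,im)]
im=camera("top");x,y=(proj("top",ring)[0]-[40,40]).astype(int);cv2.imwrite("pics/e.png",np.hstack(a+[crop("top",x,y,80,80,5,im)]))
E
python3 chk.py
```

```text
F [-1.29  0.49  0.45] press 2.8569660857971853 0.27350176364622203 13.1 (array([-0.0001,  0.0004,  0.0001]), array([ 0.03, -0.04,  0.28]))
normal dist 0.0683891279877695 lateral [4.33776895e-04 3.96440807e-05 1.57398895e-04] tilt deg 0.021276732158745863
```

View pics/e.png

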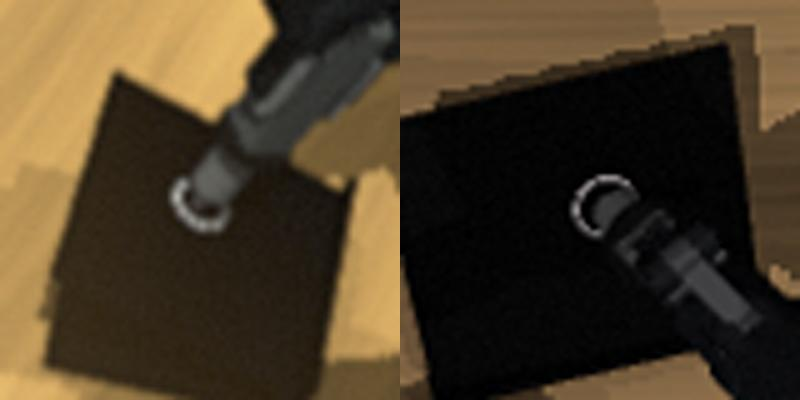

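The nose stands inside the ring (side crop (203,210), ring around it) and is pushed in about 2.5 mm. I'll push 2.5 mm further. I have now viewed 11 pictures, one over the limit of 10, so I'll take no more.

Request:
move_arm(
  increments=[
    [[0,0,0,0,0,0.1,1],[0,0,0,0,0,0.2,1],[0,0,0,0,0,0.25,1],[0,0,0,0,0,0.25,1],[0,0,0,0,0,0.25,1],[0,0,0,0,0,0.25,1],[0,0,0,0,0,0.25,1],[0,0,0,0,0,0.25,1],[0,0,0,0,0,0.25,1],[0,0,0,0,0,0.25,1]],
  ],
)

```text
time_s: 14.15
eef_pos: [0.4509, -0.3051, 0.1069]
ee_rot: [0.142, 0.389, 0.905, 0.1]
force: [-1.1, -0.2, 2.4]
opening: 0.269
gripper_force: 69.3
```

```bash
python3 chk.py
```

```text
F [-0.67  0.72  2.54] press 4.5968473696548955 0.26868833763102457 14.45 (array([-0.0001,  0.0001, -0.    ]), array([ 0.02, -0.03,  0.01]))
normal dist 0.06573185209921457 lateral [3.63592256e-04 6.81065044e-05 1.34592844e-04] tilt deg 0.01118312885735487
```

```bash
python3 -c "
from station import env
print(env.close_job())"
```

```text
the job is handed in; nothing more can be done
None
```

Job handed in with no verdict shown: I zeroed the gauge on the disc (nose in about 4–5 mm for over a second), then held it square in the white ring with the nose in about 5–6 mm and still gripped, at about 14.5 s on the clock; I viewed 11 pictures, one over the limit of 10.

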